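Set out the pillar candles by height

TASK

Stand the four pillar candles upright on the tray's black plates, one centred on each plate, in order of height: the tallest on the plate next to the potted plant, then each shorter one in turn, the shortest at the far end by the pebble dish. Do not knock a candle over, and leave the mug where it stands.

Things in the scene. Friction and masses are not known exactly. Their poses are not given: they have to be found in the camera images.
- candle_1_mid (a point): the shortest of four plain ivory wax pillar candles, an upright cylinder 48 mm in diameter and 40 mm tall (all four have the same diameter and colour; a 7 mm wick stands on top, seen only); starts standing on the table. The point is its centre, 20 mm above its underside; z is up along its axis
- candle_2_mid (a point): the second shortest of four plain ivory wax pillar candles, an upright cylinder 48 mm in diameter and 60 mm tall (all four have the same diameter and colour; a 7 mm wick stands on top, seen only); starts standing on the table. The point is its centre, 30 mm above its underside; z is up along its axis
- candle_3_mid (a point): the second tallest of four plain ivory wax pillar candles, an upright cylinder 48 mm in diameter and 80 mm tall (all four have the same diameter and colour; a 7 mm wick stands on top, seen only); starts standing on the table. The point is its centre, 40 mm above its underside; z is up along its axis
- candle_4_mid (a point): the tallest of four plain ivory wax pillar candles, an upright cylinder 48 mm in diameter and 100 mm tall (all four have the same diameter and colour; a 7 mm wick stands on top, seen only); starts standing on the table. The point is its centre, 50 mm above its underside; z is up along its axis
- plate_a: one of four equal flat black round candle plates, 66 mm in diameter, 4 mm thick, fixed on a wooden tray (460 x 100 mm, 12 mm thick) in a straight row a, b, c, d with 74 mm between centres; this one is at the end of the row towards +y. Origin at the centre of its underside (on the tray, 12 mm above the table), so that its top is 4 mm above the origin; its y axis lies along the row (from d towards a), its x axis across the row, z up
- plate_b: one of four equal flat black round candle plates, 66 mm in diameter, 4 mm thick, fixed on a wooden tray (460 x 100 mm, 12 mm thick) in a straight row a, b, c, d with 74 mm between centres; this one is next to plate a. Origin at the centre of its underside (on the tray, 12 mm above the table), so that its top is 4 mm above the origin; its y axis lies along the row (from d towards a), its x axis across the row, z up
- plate_c: one of four equal flat black round candle plates, 66 mm in diameter, 4 mm thick, fixed on a wooden tray (460 x 100 mm, 12 mm thick) in a straight row a, b, c, d with 74 mm between centres; this one is next to plate d. Origin at the centre of its underside (on the tray, 12 mm above the table), so that its top is 4 mm above the origin; its y axis lies along the row (from d towards a), its x axis across the row, z up
- plate_d: one of four equal flat black round candle plates, 66 mm in diameter, 4 mm thick, fixed on a wooden tray (460 x 100 mm, 12 mm thick) in a straight row a, b, c, d with 74 mm between centres; this one is at the end of the row towards -y. Origin at the centre of its underside (on the tray, 12 mm above the table), so that its top is 4 mm above the origin; its y axis lies along the row (from d towards a), its x axis across the row, z up
- plant: small green succulent in a terracotta pot, 56 mm across and about 85 mm tall, fixed on the tray at one end of the row of plates, in line with it, 79 mm from the centre of the nearest plate (at the other end is a low blue dish of pebbles, 58 mm across, 25 mm tall). Which end it is varies. Origin at the centre of the pot's underside, on the tray
- mug_mid (a point): loose white ceramic mug, 72 mm in diameter and 90 mm tall, with its handle roughly towards the robot (-x), reaching about 70 mm from its axis, standing among the candles; not to be moved. The point is on its axis, half-way up (45 mm). A loose small matchbox (58 x 36 x 16 mm, red and brown) also lies among the candles
Mind the look-alikes: they are no part of the job. What is shaped like the part that bears candle_1_mid but brown is not meant.

How it is judged:
At the end, for the whole second after the job is handed in: Each candle stands upright (within 0.1 rad) and at rest on its own plate, its axis within 12 mm of the plate's centre, heights falling from the plate next to the plant to the other end; all released, and the mug within 30 mm of where it stood (((horizontal distance between plant and plate_a below 0.11 m and horizontal distance between candle_4_mid and plate_a below 0.012 m and z of candle_4_mid in the frame of plate_a between 0.049 and 0.059 m and horizontal distance between candle_3_mid and plate_b below 0.012 m and z of candle_3_mid in the frame of plate_b between 0.039 and 0.049 m and horizontal distance between candle_2_mid and plate_c below 0.012 m and z of candle_2_mid in the frame of plate_c between 0.029 and 0.039 m and horizontal distance between candle_1_mid and plate_d below 0.012 m and z of candle_1_mid in the frame of plate_d between 0.019 and 0.029 m) or (horizontal distance between plant and plate_d below 0.11 m and horizontal distance between candle_4_mid and plate_d below 0.012 m and z of candle_4_mid in the frame of plate_d between 0.049 and 0.059 m and horizontal distance between candle_3_mid and plate_c below 0.012 m and z of candle_3_mid in the frame of plate_c between 0.039 and 0.049 m and horizontal distance between candle_2_mid and plate_b below 0.012 m and z of candle_2_mid in the frame of plate_b between 0.029 and 0.039 m and horizontal distance between candle_1_mid and plate_a below 0.012 m and z of candle_1_mid in the frame of plate_a between 0.019 and 0.029 m)) and angle between each of candle_1_mid, candle_2_mid, candle_3_mid, candle_4_mid's own z axis and vertical below 0.1 rad and linear speed of each of candle_1, candle_2, candle_3, candle_4 below 0.02 m/s and distance of mug_mid from where it was at the start of the episode below 0.03 m); the robot touches nothing.
It fails at once if a candle is knocked over (angle between any of candle_1_mid, candle_2_mid, candle_3_mid, candle_4_mid's own z axis and vertical above 1 rad).
It fails at once if the mug is tipped or pushed out of its place (more than 30 mm or 0.5 rad) (distance of mug_mid from where it was at the start of the episode above 0.03 m or angle between mug_mid's own z axis and vertical above 0.5 rad).
It also fails if it takes over 112 s, if anything falls off the work surface, if the arm or the gripper's body presses on something with over 40 N, if the wrist force passes 120 N, or if a joint passes its speed limit or range.

ROBOT

A 7-joint arm with a two-finger parallel gripper is mounted at the origin on the work surface. World frame = base frame: x ahead of the robot, y to its left, z up, the work surface at z = 0. Lengths are in m, angles in rad, forces in N, time in s.
With the tool pointing down it reaches from about 0.425 to 0.875 m from the base axis. Payload 4.7 kg.
Tool frame: the origin (TCP) lies at the very end of the fingers, on their centre line; the grasp point (between the pads) lies 19 mm behind it; z points along the fingers, y is the line along which they close (so a half turn about z gives the same grasp; the last joint's range is limited). The gripper opens to 85 mm and grips with 20 to 120 N. Pads are 22 mm wide; open, the fingers measure 114 mm over their backs; the gripper's body (76 mm by 85 mm) begins 54 mm behind the grasp point. The pads swing forward as they close: fully open they stand 13 mm farther back than shut.
Start: joints at [-1.275, 0.321, -0.07, 1.45, 0.023, 1.371, -0.057], TCP at [0.181, 0.624, 0.231] pointing down, gripper open.
Joint ranges: [-2.86, 2.86], [-0.3, 2.09], [-1.38, 1.24], [0.06, 2.45], [-1.56, 4.7], [0.09, 2.05], [-2.69, 2.69]. Speed limits (rad/s): [2.57, 2.57, 3.14, 3.14, 3.14, 3.14, 3.14].

INTERFACE

Orientations are given as a unit quaternion [w, x, y, z].
In Python, from rig import ctrl gives the robot as it stands.
- The arm moves only by the shell command python3 -m jog 'ROWS' [OPENING] [FORCE]. ROWS is JSON, a list of rows, each a list of 4 numbers: the shift along the tool's x, y, z in mm, then the turn about the tool's z in rad. In form: [[tx, ty, tz, roll], ...]. A call has exactly 10 rows; each row is the pose to reach, as a shift and turn from the pose commanded when the call began, along the tool's axes at that moment; what a row does not reach only later rows make up. A row lasts 1/12 s, in which the tool goes at most 41.7 mm and 7.16 degrees, less where a joint would pass 70% of its speed; a pose out of reach is approached as far as the arm can. A call with a gripper value outside its range is refused whole. OPENING is the closure, from -1 (fully open) to 1 (shut), set as the call begins (- or left out, the last holds). The fingers move at their own pace and stop on an object; FORCE is the grip in N (left out, the last holds). Time passes only in rows, so rows that repeat a pose let the fingers close, or fill a call up. It gives the time, the measured TCP pose, the force, the opening and the grip force at its end, in the units of the state.
- ctrl.read_state(): the state, without advancing time (a new reading comes with each control period).
- ctrl.capture(name): name is "scene" or "side" or "wrist"; returns a dict with "frame" (384x512x3 uint8, red, green, blue), "intrinsics" (3x3 intrinsics, pixels), "rvec" (rotation vector, rad) and "tvec" (3), from world to camera coordinates, as OpenCV has them. Camera axes: x right, y down, z forward; pixel columns grow to the right and rows downward; lengths in m; the calibration is good to about 2 mm. A picture is of the moment at which its call begins. There is no depth.
- ctrl.sign_off(): hands the job in; it is judged then, once.
Trained networks look in a picture, given as the dict that the camera call returned (one of the last four; its "shot" number tells which), for a name from the list of things; names that differ only in an ending like _2 or _b are one class to them, and where a whole thing is asked for, a point or a joint stands for the part that bears it (a point fixed in the world has none). Each returns a list of dicts, best first, with "p" (0 to 1); they miss things now and then, are a little off and sometimes report something else, mostly with a low value. They report only what shows in the picture. A call takes as long as a camera call. They do not tell look-alikes from the thing itself.
- ctrl.search_frame(target, picture): "position" ([x, y, z] in m, in world coordinates, good to about 4 mm: the middle of the surface that is visible of it).
- ctrl.mark_of(target, picture): "position" ([x, y, z] in m, in world coordinates, good to about 4 mm: a listed point, or the origin of a listed thing).
The state is a dict: "time": time; "q": joint angles; "dq": joint speeds; "joint_torque": joint torques, N m; "eef_pos": TCP position; "tcp_rot": TCP orientation; "wrist_force": force on the tool from outside, world axes, zero at the start; "torque": the same for the moment, N m; "opening": opening from 0.0 (shut) to 1.0 (fully open); "grip_force": force on a finger pad.
Only numpy, scipy, OpenCV 4.12 (cv2) and the standard library are available. Lean on these libraries where they do the work, as an engineer would, in place of code of your own. Each camera call takes 0.05 s, during which the arm holds its last target. There are 200 camera calls.

## Working session

There is one attempt and no reset: what is moved stays moved. The work goes in short steps, Python scripts to look and compute and a shell command to move; the robot and the scene stay as the last step left them, time stands still between calls to the robot, and variables do not carry over. Pictures are saved under pics/ and viewed, at most 14 in all, crops included, and the job is handed in when it is done.

```bash
mkdir -p pics; ls; python3 - <<'E'
from rig import ctrl
import cv2,numpy as np
s=ctrl.read_state();print(s['time'],s['eef_pos'],s['tcp_rot'],s['opening'])
for n in ['scene','side']:
    p=ctrl.capture(n);cv2.imwrite(f'pics/{n}0.png',p['frame'][:,:,::-1])
    R=cv2.Rodrigues(p['rvec'])[0];print(n,(-R.T@np.array(p['tvec']).ravel()).round(3))
    for t in ['candle_1_mid','plate_a','plant','mug_mid']:
        for d in ctrl.mark_of(t,p):
            x=np.array(d['position']);uv=cv2.projectPoints(x.reshape(1,3),p['rvec'],p['tvec'],p['intrinsics'],None)[0].ravel()
            print(t,round(d['p'],2),x.round(3),uv.round())
E
```

```text
pics
0.0 [0.18064423 0.62383551 0.23024635] [-8.31779714e-05  1.40413939e-01  9.90092440e-01 -9.37218362e-04] 1.0008831517118675
scene [1.289 0.176 0.855]
candle_1_mid 0.68 [ 0.432 -0.085  0.021] [228. 182.]
candle_1_mid 0.55 [ 0.354 -0.161  0.022] [212. 164.]
candle_1_mid 0.48 [ 0.347 -0.018  0.02 ] [253. 168.]
plate_a 0.91 [ 0.639 -0.006  0.014] [238. 237.]
plate_a 0.9 [ 0.629 -0.081  0.015] [213. 230.]
plate_a 0.79 [0.654 0.063 0.015] [261. 244.]
plate_a 0.79 [ 0.614 -0.152  0.011] [191. 224.]
plant 0.65 [0.668 0.139 0.014] [287. 253.]
mug_mid 0.83 [0.446 0.206 0.051] [319. 190.]
side [0.204 0.449 0.602]
candle_1_mid 0.87 [ 0.37  -0.317  0.014] [363. 164.]
candle_1_mid 0.83 [ 0.353 -0.156  0.026] [344. 198.]
candle_1_mid 0.78 [ 0.428 -0.082  0.021] [300. 204.]
candle_1_mid 0.61 [ 0.348 -0.023  0.02 ] [320. 237.]
plate_a 0.87 [ 0.625 -0.082  0.014] [232. 173.]
plate_a 0.58 [0.655 0.07  0.009] [182. 204.]
plate_a 0.56 [ 0.64  -0.007  0.01 ] [208. 188.]
plate_a 0.23 [0.424 0.073 0.044] [265. 243.]
plant 0.82 [0.671 0.14  0.014] [154. 218.]
mug_mid 0.95 [0.447 0.206 0.047] [213. 283.]
mug_mid 0.3 [ 0.428 -0.081  0.022] [300. 204.]
```

View pics/scene0.png

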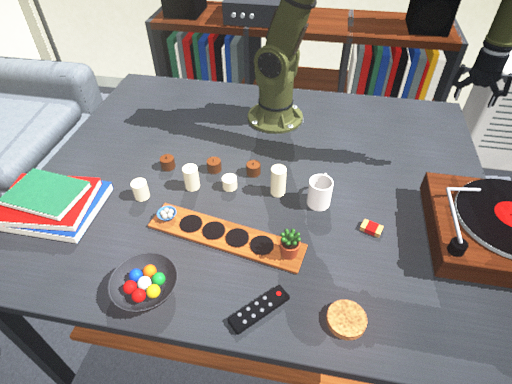

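View pics/side0.png

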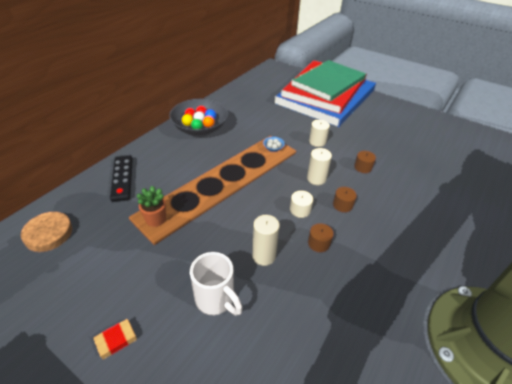

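The scene view shows ivory candles at (140,190), (191,178), (230,183) and (278,181). The brown look-alikes, which I'll leave alone, are at (167,162), (214,165) and (253,168). The plant at (290,243) is at the +y end, so the tallest goes on plate a. The mug at (319,192) stands right beside the tallest candle.

```bash
cat > h.py <<'E'
from rig import ctrl
import cv2,numpy as np
def ivory(f):
    r,g,b=[f[:,:,i].astype(int) for i in range(3)]
    return ((r>130)&(r-b>12)&(r-b<80)&(r-g<30)&(abs(r-g)<35)).astype(np.uint8)
def ray(p,uv,z):
    R=cv2.Rodrigues(np.array(p['rvec']))[0];c=-R.T@np.array(p['tvec']).ravel()
    d=R.T@np.linalg.inv(p['intrinsics'])@np.array([uv[0],uv[1],1.]);return c+d*(z-c[2])/d[2]
def proj(p,x):return cv2.projectPoints(np.array(x,float).reshape(-1,1,3),p['rvec'],p['tvec'],p['intrinsics'],None)[0].reshape(-1,2)
def sil(p,x,y,h,z0=0):
    a=np.linspace(0,2*np.pi,40);P=[[x+.024*np.cos(t),y+.024*np.sin(t),z] for z in (z0,z0+h) for t in a]
    m=np.zeros(p['frame'].shape[:2],np.uint8);cv2.fillConvexPoly(m,cv2.convexHull(proj(p,P).astype(np.float32)).astype(np.int32),1);return m
E
python3 - <<'E'
from h import *
pix={'scene':[(140,190),(191,178),(230,183),(278,181)],'side':[(319,133),(320,167),(302,204),(265,240)]}
hs=[.06,.08,.04,.10]
for n in pix:
    p=ctrl.capture(n);m=ivory(p['frame']);N,L,st,c=cv2.connectedComponentsWithStats(m)
    for (u,v),h in zip(pix[n],hs):
        l=L[v,u];w=np.bincount(L[v-4:v+5,u-4:u+5].ravel()).copy();w[0]=0;l=w.argmax()
        print(n,h,st[l],c[l].round(1),ray(p,c[l],h/2).round(4))
        # height check: silhouette height vs predicted
        x=ray(p,c[l],h/2);s=sil(p,x[0],x[1],h);ys=np.where(s)[0];print('  pred rows',ys.min(),ys.max(),s.sum())
    for t in ['candle_2_mid','candle_3_mid','candle_4_mid','plate_a','plant']:
        for d in ctrl.mark_of(t,p): print(t,round(d['p'],2),np.round(d['position'],3))
    if n=='scene': cv2.imwrite('pics/crop.png',cv2.resize(p['frame'][140:275,115:340,::-1],None,fx=3.5,fy=3.5))
E
```

```text
scene 0.06 [131 184  19  18 180] [140.2 193.7] [ 0.5418 -0.3387  0.03  ]
  pred rows 181 205 386
scene 0.08 [182 170  19  22 243] [190.7 181.4] [ 0.4692 -0.1968  0.04  ]
  pred rows 166 195 447
scene 0.04 [222 181  16  11 117] [228.8 186.5] [ 0.4492 -0.0786  0.02  ]
  pred rows 176 196 293
scene 0.1 [270 169  17  29 339] [277.4 184.3] [0.4419 0.0767 0.05  ]
  pred rows 167 201 524
candle_2_mid 0.74 [ 0.524 -0.349  0.027]
candle_3_mid 0.79 [ 0.448 -0.202  0.039]
candle_4_mid 0.95 [0.425 0.072 0.05 ]
candle_4_mid 0.25 [0.446 0.206 0.047]
plate_a 0.87 [ 0.628 -0.085  0.013]
plate_a 0.79 [ 0.637 -0.008  0.013]
plate_a 0.78 [ 0.614 -0.154  0.011]
plate_a 0.61 [0.654 0.062 0.012]
plant 0.69 [0.67  0.14  0.014]
side 0.06 [ 307  119   25   67 1156] [318.6 152.8] [ 0.4791 -0.2683  0.03  ]
  pred rows 138 167 523
side 0.08 [ 307  119   25   67 1156] [318.6 152.8] [ 0.4743 -0.2557  0.04  ]
  pred rows 134 170 682
side 0.04 [290 190  24  28 528] [300.9 203.2] [ 0.4289 -0.0865  0.02  ]
  pred rows 189 216 538
side 0.1 [ 253  214   27   52 1117] [264.4 238.5] [0.4276 0.0693 0.05  ]
  pred rows 212 263 1219
candle_2_mid 0.57 [ 0.518 -0.347  0.032]
candle_3_mid 0.69 [ 0.448 -0.206  0.043]
candle_4_mid 0.7 [0.424 0.072 0.044]
plate_a 0.84 [ 0.628 -0.079  0.017]
plate_a 0.68 [ 0.641 -0.008  0.011]
plate_a 0.63 [ 0.617 -0.155  0.017]
plate_a 0.61 [0.656 0.066 0.01 ]
plant 0.55 [0.668 0.142 0.018]
```

View pics/crop.png

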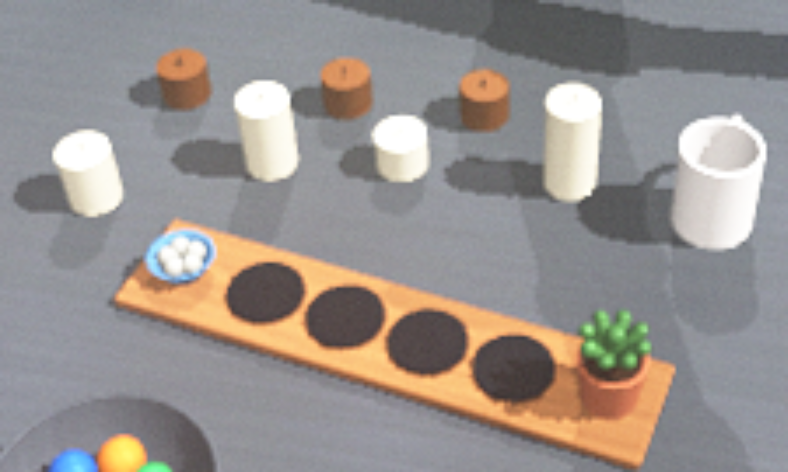

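The crop confirms four ivory candles, clearly separate from the three brown stubs, with heights 60, 80, 40 and 100 mm from left to right. The black plates run from the dish (left) to the plant (right).

```bash
cat >> h.py <<'E'
from scipy.spatial.transform import Rotation as Ro
r=np.polyfit([-1.5,-.5,.5,1.5],[[.6155,-.1545],[.628,-.082],[.6395,-.0075],[.655,.065]],1)
T={k:r[1]+r[0]*s for k,s in zip('dcba',[-1.5,-.5,.5,1.5])}
yawr=np.arctan2(-r[0][0],r[0][1])
T.update(c4=[.425,.072],c3=[.448,-.2045],c2=[.521,-.348],c1=[.430,-.0835])
def delta(x,y,z):
    s=ctrl.read_state();w,a,b,c=s['tcp_rot'];M=Ro.from_quat([a,b,c,w]).as_matrix()
    d=M.T@(np.array([x,y,z])-s['eef_pos'])*1000
    ya=np.arctan2(M[1,1],M[0,1]);roll=(ya-yawr+np.pi/2)%np.pi-np.pi/2
    print('t',round(s['time'],2),'pos',s['eef_pos'].round(4),'shift',d.round(1),'roll',round(roll,3),'q',np.round(s['q'],2),'tilt',round(M[2,2],4))
E
python3 -c "
from h import *
print(T,yawr)"
python3 -m jog '[[-5,-5,0,0.05],[-20,-20,0,0.12],[-45,-43,0,0.2],[-75,-72,0,0.28],[-105,-101,0,0.36],[-135,-130,0,0.44],[-165,-159,0,0.52],[-195,-188,0,0.6],[-215,-207,0,0.68],[-230,-222,0,0.73]]' -1
python3 -c "
from h import *
delta(.5,.07,.2)"
```

```text
{'d': array([ 0.615 , -0.1547]), 'c': array([ 0.628 , -0.0814]), 'b': array([ 0.641 , -0.0081]), 'a': array([0.654 , 0.0652]), 'c4': [0.425, 0.072], 'c3': [0.448, -0.2045], 'c2': [0.521, -0.348], 'c1': [0.43, -0.0835]} -0.17552816331557194
time: 1.93
eef_pos: [0.3418, 0.3442, 0.2318]
tcp_rot: [0.0, 0.488, 0.873, 0.0]
wrist_force: [0.7, -0.1, 0.2]
opening: 1.002
grip_force: 0.0
t 1.93 pos [0.3418 0.3442 0.2318] shift [-316.4   -9.    31.7] roll 0.727 q [-1.02 -0.04  0.17  1.85  0.01  1.32 -0.3 ] tilt -1.0
```

```bash
python3 -m jog '[[-15,0,0,0.07],[-45,-1,0,0.15],[-80,-2,3,0.22],[-115,-3,8,0.3],[-155,-4,14,0.4],[-195,-5,20,0.5],[-235,-6,25,0.6],[-270,-7,30,0.68],[-300,-8,32,0.73],[-316,-9,32,0.73]]'
python3 - <<'E'
from h import *
delta(.425,.072,.17)
p=ctrl.capture('wrist');cv2.imwrite('pics/w1.png',p['frame'][:,:,::-1])
R=cv2.Rodrigues(p['rvec'])[0];print((-R.T@np.array(p['tvec']).ravel()).round(3))
for t in ['candle_4_mid','plate_a','plant']:
    for d in ctrl.mark_of(t,p): print(t,round(d['p'],2),np.round(d['position'],3))
E
```

```text
time: 2.77
eef_pos: [0.5013, 0.0708, 0.1991]
tcp_rot: [0.001, 0.767, 0.642, -0.0]
wrist_force: [-0.4, -0.2, 0.2]
opening: 0.999
grip_force: 0.0
t 2.77 pos [0.5013 0.0708 0.1991] shift [-12.2 -75.4  29. ] roll -0.001 q [-0.69  0.02  0.51  1.86 -0.01  1.26 -0.36] tilt -1.0
[0.516 0.146 0.341]
candle_4_mid 0.98 [0.424 0.077 0.053]
candle_4_mid 0.53 [ 0.612 -0.156  0.008]
plate_a 0.89 [ 0.627 -0.083  0.01 ]
plate_a 0.8 [ 0.64  -0.004  0.015]
plate_a 0.79 [ 0.614 -0.156  0.009]
plate_a 0.75 [0.65  0.063 0.014]
plant 0.61 [0.666 0.145 0.011]
```

View pics/w1.png

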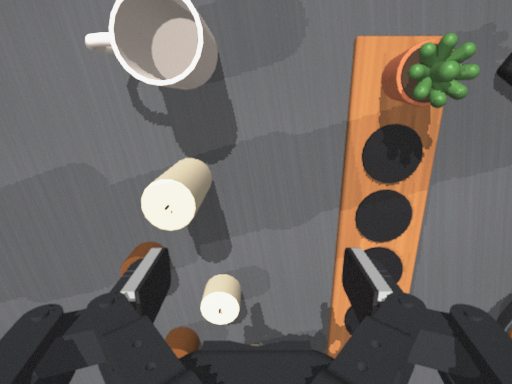

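Wrist view: the top of candle 4 is centred near (168,205), candle 1 near (221,306), and plates a and b near (392,153) and (384,216). The mug is well clear at (165,40).

```bash
python3 - <<'E'
from h import *
p=ctrl.capture('wrist')
for n,uv,z in [('c4',(168,205),.1),('c1',(221,305),.04),('a',(392,153.5),.016),('b',(384,216),.016)]: print(n,ray(p,uv,z).round(4),T[n])
delta(.424,.073,.17)
E
```

```text
c4 [0.424 0.078 0.1  ] [0.425, 0.072]
c1 [ 0.4321 -0.0751  0.04  ] [0.43, -0.0835]
a [0.6518 0.0699 0.016 ] [0.654  0.0652]
b [ 0.6401 -0.0031  0.016 ] [ 0.641  -0.0081]
t 3.02 pos [0.4995 0.0762 0.1992] shift [-15.9 -73.9  29.3] roll 0.007 q [-0.69  0.02  0.5   1.86 -0.01  1.26 -0.36] tilt -1.0
```

```bash
python3 - <<'E'
from h import *
for i in range(3): delta(.424,.073,.17); ctrl.capture('wrist')
p=ctrl.capture('wrist')
for n,uv,z in [('c4',(168,205),.1),('a',(392,153.5),.016)]: print(n,ray(p,uv,z).round(4),T[n])
E
python3 -m jog '[[-2,-8,0,0],[-5,-22,0,0],[-8,-40,0,0],[-12,-56,0,0],[-14,-68,0,0],[-14,-74,0,0],[-14,-74,0,0],[-14,-74,0,0],[-14,-74,0,0],[-14,-74,0,0]]'
python3 - <<'E'
from h import *
for i in range(4): delta(.424,.073,.11);ctrl.capture('wrist')
E
```

```text
t 3.02 pos [0.4995 0.0762 0.1992] shift [-15.9 -73.9  29.3] roll 0.007 q [-0.69  0.02  0.5   1.86 -0.01  1.26 -0.36] tilt -1.0
t 3.07 pos [0.4994 0.0765 0.1993] shift [-16.1 -73.8  29.3] roll 0.008 q [-0.69  0.02  0.5   1.86 -0.01  1.26 -0.36] tilt -1.0
t 3.12 pos [0.4994 0.0765 0.1993] shift [-16.  -73.8  29.3] roll 0.008 q [-0.69  0.02  0.5   1.86 -0.01  1.26 -0.36] tilt -1.0
c4 [0.4237 0.0786 0.1   ] [0.425, 0.072]
a [0.6515 0.071  0.016 ] [0.654  0.0652]
time: 4.05
eef_pos: [0.4252, 0.0733, 0.1994]
tcp_rot: [0.0, 0.765, 0.644, 0.0]
wrist_force: [0.9, -0.4, 0.7]
opening: 1.0
grip_force: 0.0
t 4.05 pos [0.4252 0.0733 0.1994] shift [-0.4 -1.2 89.4] roll 0.004 q [-0.72 -0.16  0.44  2.02  0.07  1.27 -0.47] tilt -1.0
t 4.1 pos [0.4252 0.0732 0.1993] shift [-0.4 -1.1 89.3] roll 0.004 q [-0.72 -0.16  0.44  2.02  0.07  1.27 -0.47] tilt -1.0
t 4.15 pos [0.4251 0.0732 0.1992] shift [-0.4 -1.  89.2] roll 0.004 q [-0.72 -0.16  0.44  2.02  0.07  1.27 -0.47] tilt -1.0
t 4.2 pos [0.425  0.0732 0.1992] shift [-0.3 -0.9 89.2] roll 0.004 q [-0.72 -0.16  0.44  2.02  0.07  1.27 -0.47] tilt -1.0
```

Once the arm settled, the earlier 5 mm y discrepancy turned out to be lag, and the estimates agree. Descending and gripping candle 4.

```bash
python3 -m jog '[[0,-0.5,8,0],[0,-0.5,24,0],[0,-0.5,46,0],[0,-0.5,70,0],[0,-0.5,94,0],[0,-0.5,114,0],[0,-0.5,130,0],[0,-0.5,140,0],[0,-0.5,144,0],[0,-0.5,144,0]]' && python3 -m jog '[[0,0,0,0],[0,0,0,0],[0,0,0,0],[0,0,0,0],[0,0,0,0],[0,0,0,0],[0,0,0,0],[0,0,0,0],[0,0,0,0],[0,0,0,0]]' 1 40
python3 - <<'E'
from h import *
delta(*T['a'],.075)
p=ctrl.capture('wrist');cv2.imwrite('pics/w2.png',p['frame'][:,:,::-1])
E
```

```text
time: 5.08
eef_pos: [0.4236, 0.0731, 0.0545]
tcp_rot: [-0.0, 0.765, 0.644, -0.001]
wrist_force: [0.3, -0.2, 1.2]
opening: 0.997
grip_force: 0.0
time: 5.92
eef_pos: [0.4249, 0.0737, 0.0564]
tcp_rot: [0.0, 0.765, 0.644, 0.001]
wrist_force: [-2.0, -0.2, 5.9]
opening: 0.552
grip_force: 40.6
t 5.92 pos [0.4249 0.0737 0.0564] shift [ 30.6 227.3 -18.3] roll 0.005 q [-0.71  0.02  0.48  2.18 -0.01  0.94 -0.39] tilt -1.0
```

View pics/w2.png

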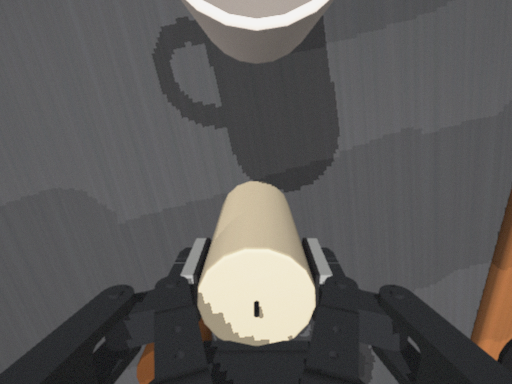

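Candle 4 is held between the pads, its top centred at about (258,294). Next: lift, carry over plate a, and check the candle's offset from the TCP.

```bash
python3 - <<'E'
from h import *
p=ctrl.capture('wrist');print(ray(p,(258,294),.1).round(4),ctrl.read_state()['eef_pos'].round(4))
E
python3 -m jog '[[0,0,-4,0],[0,0,-12,0],[0,0,-22,0],[0,0,-34,0],[0,0,-46,0],[0,0,-54,0],[0,0,-59,0],[0,0,-60,0],[0,0,-60,0],[0,0,-60,0]]' && python3 -m jog '[[0,5,0,0],[2,18,0,0],[6,42,0,0],[11,75,0,0],[16,113,0,0],[21,150,0,0],[25,184,0,0],[28,208,0,0],[30,222,0,0],[30,227,0,0]]' && python3 -m jog '[[0,0,0,0],[0,0,0,0],[0,0,0,0],[0,0,0,0],[0,0,0,0],[0,0,0,0],[0,0,0,0],[0,0,0,0],[0,0,0,0],[0,0,0,0]]'
python3 - <<'E'
from h import *
delta(*T['a'],.0735)
for n in ['scene','side']:
    p=ctrl.capture(n)
    for t in ['candle_4_mid','plate_a']:
        for d in ctrl.mark_of(t,p)[:4]: print(n,t,round(d['p'],2),np.round(d['position'],3))
p=ctrl.capture('side');cv2.imwrite('pics/s3.png',cv2.resize(p['frame'][100:300,120:360,::-1],None,fx=3,fy=3))
E
```

```text
[0.4272 0.0773 0.1   ] [0.4249 0.0737 0.0564]
time: 6.85
eef_pos: [0.4237, 0.0733, 0.1149]
tcp_rot: [-0.0, 0.765, 0.644, -0.0]
wrist_force: [0.3, -1.2, -1.7]
opening: 0.553
grip_force: 41.4
time: 7.68
eef_pos: [0.655, 0.0639, 0.1136]
tcp_rot: [0.001, 0.765, 0.644, -0.001]
wrist_force: [-0.0, -0.1, -1.5]
opening: 0.554
grip_force: 41.8
time: 8.52
eef_pos: [0.6529, 0.0644, 0.1154]
tcp_rot: [-0.0, 0.765, 0.644, 0.0]
wrist_force: [0.2, 0.6, -2.0]
opening: 0.553
grip_force: 41.8
t 8.52 pos [0.6529 0.0644 0.1154] shift [ 1.   0.9 41.9] roll 0.005 q [-0.55  0.44  0.53  1.59 -0.24  1.17 -0.14] tilt -1.0
scene candle_4_mid 0.73 [0.655 0.059 0.11 ]
scene plate_a 0.76 [0.652 0.064 0.014]
scene plate_a 0.57 [ 0.629 -0.082  0.012]
scene plate_a 0.55 [ 0.615 -0.152  0.012]
side candle_4_mid 0.9 [0.652 0.066 0.106]
side plate_a 0.82 [ 0.641 -0.007  0.015]
side plate_a 0.72 [0.655 0.067 0.011]
side plate_a 0.69 [ 0.624 -0.082  0.018]
side plate_a 0.62 [ 0.617 -0.149  0.015]
```

View pics/s3.png

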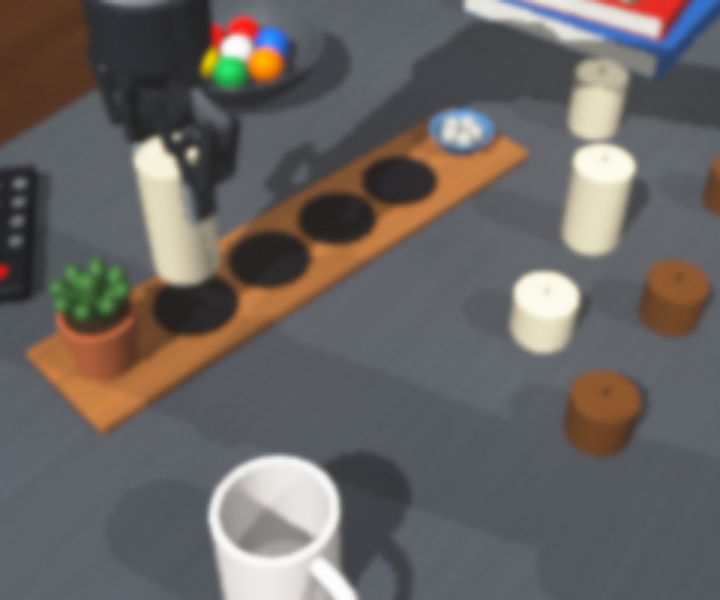

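```bash
python3 -m jog '[[1,1,4,0],[1,1,11,0],[1,1,19,0],[1,1,27,0],[1,1,34,0],[1,1,38,0],[1,1,41,0],[1,1,42.5,0],[1,1,42.5,0],[1,1,42.5,0]]' && python3 -m jog '[[0,0,0,0],[0,0,0,0],[0,0,0,0],[0,0,0,0],[0,0,0,0],[0,0,0,0],[0,0,0,0],[0,0,0,0],[0,0,0,0],[0,0,0,0]]' -1 && python3 -m jog '[[0,0,-4,0],[0,0,-14,0],[0,0,-30,0],[0,0,-50,0],[0,0,-70,0],[0,0,-90,0],[0,0,-105,0],[0,0,-115,0],[0,0,-119,0],[0,0,-120,0]]'
python3 - <<'E'
from h import *
delta(*T['c3'],.19)
for n in ['scene','side']:
    p=ctrl.capture(n)
    for t in ['candle_4_mid','candle_3_mid']:
        for d in ctrl.mark_of(t,p)[:2]: print(n,t,round(d['p'],2),np.round(d['position'],3))
E
```

```text
time: 9.7
eef_pos: [0.6545, 0.0651, 0.0731]
tcp_rot: [0.0, 0.765, 0.644, 0.0]
wrist_force: [-0.7, 0.2, -1.8]
opening: 0.548
grip_force: 42.0
time: 10.53
eef_pos: [0.6541, 0.0651, 0.0728]
tcp_rot: [0.0, 0.765, 0.644, 0.0]
wrist_force: [-0.2, 0.2, -0.1]
opening: 1.0
grip_force: 0.0
time: 11.37
eef_pos: [0.6545, 0.0651, 0.194]
tcp_rot: [0.0, 0.765, 0.644, 0.001]
wrist_force: [0.3, -0.5, 0.3]
opening: 0.996
grip_force: 0.0
t 11.37 pos [0.6545 0.0651 0.194 ] shift [-300.8 -157.6    3.5] roll 0.005 q [-0.56  0.39  0.55  1.5  -0.2   1.31 -0.16] tilt -1.0
scene candle_4_mid 0.81 [0.656 0.063 0.07 ]
scene candle_3_mid 0.61 [ 0.45  -0.204  0.038]
side candle_4_mid 0.92 [0.656 0.066 0.06 ]
side candle_3_mid 0.63 [ 0.45  -0.204  0.044]
```

Candle 4 stands at about (0.656, 0.065), centred on plate a. Next is candle 3.

```bash
python3 -m jog '[[-10,-5,0,0],[-30,-16,0,0],[-62,-32,0,0],[-100,-52,0,0],[-140,-73,0,0],[-180,-94,0,0],[-220,-115,0,0],[-255,-133,0,0],[-285,-149,0,0],[-301,-157,0,0]]' && python3 -m jog '[[0,0,0,0],[0,0,0,0],[0,0,0,0],[0,0,0,0],[0,0,0,0],[0,0,0,0],[0,0,0,0],[0,0,0,0],[0,0,0,0],[0,0,0,0]]'
python3 - <<'E'
from h import *
delta(.449,-.204,.04)
p=ctrl.capture('wrist');cv2.imwrite('pics/w4.png',p['frame'][:,:,::-1]); np.savez('w4.npz',**{k:p[k] for k in('rvec','tvec','intrinsics')})
for t in ['candle_3_mid','candle_1_mid']:
        for d in ctrl.mark_of(t,p)[:3]: print(t,round(d['p'],2),np.round(d['position'],3))
E
```

```text
time: 12.5
eef_pos: [0.4434, -0.2099, 0.1925]
tcp_rot: [-0.0, 0.767, 0.642, -0.0]
wrist_force: [0.2, -0.1, 0.0]
opening: 1.0
grip_force: 0.0
time: 13.33
eef_pos: [0.4483, -0.2047, 0.1928]
tcp_rot: [0.0, 0.765, 0.644, -0.0]
wrist_force: [-0.4, 0.6, -0.6]
opening: 0.997
grip_force: 0.0
t 13.33 pos [ 0.4483 -0.2047  0.1928] shift [  0.8   0.6 152.8] roll 0.005 q [-0.36 -0.01  0.74  1.91  0.01  1.24  0.2 ] tilt -1.0
candle_3_mid 0.88 [ 0.448 -0.204  0.039]
candle_1_mid 0.86 [ 0.428 -0.084  0.022]
candle_1_mid 0.67 [ 0.369 -0.319  0.019]
candle_1_mid 0.62 [ 0.345 -0.016  0.022]
```

View pics/w4.png

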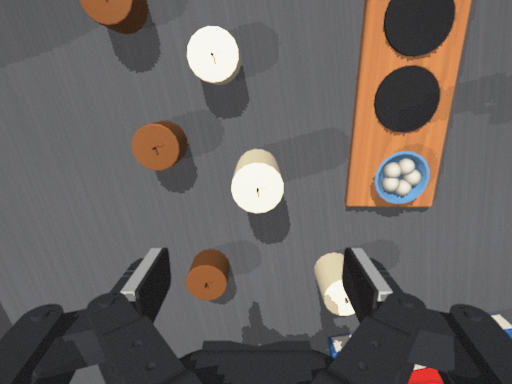

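Candle 3's top is at (257,187), central between the fingers, with brown stubs at (160,145) and (209,275) clear of the finger line.

```bash
python3 -m jog '[[0.5,0.5,8,0],[0.5,0.5,24,0],[0.5,0.5,46,0],[0.5,0.5,70,0],[0.5,0.5,95,0],[0.5,0.5,118,0],[0.5,0.5,136,0],[0.5,0.5,148,0],[0.5,0.5,153,0],[0.5,0.5,153,0]]' && python3 -m jog '[[0,0,0,0],[0,0,0,0],[0,0,0,0],[0,0,0,0],[0,0,0,0],[0,0,0,0],[0,0,0,0],[0,0,0,0],[0,0,0,0],[0,0,0,0]]' 1 40 && python3 -m jog '[[0,0,-4,0],[0,0,-12,0],[0,0,-25,0],[0,0,-41,0],[0,0,-57,0],[0,0,-73,0],[0,0,-88,0],[0,0,-95,0],[0,0,-99,0],[0,0,-100,0]]'
python3 - <<'E'
from h import *
delta(*T['b'],.057)
E
```

```text
time: 14.32
eef_pos: [0.448, -0.2042, 0.0388]
tcp_rot: [-0.001, 0.765, 0.644, -0.001]
wrist_force: [0.4, -0.2, 0.4]
opening: 1.0
grip_force: 0.0
time: 15.15
eef_pos: [0.4496, -0.2046, 0.041]
tcp_rot: [0.001, 0.765, 0.644, 0.001]
wrist_force: [-1.8, 0.4, 6.5]
opening: 0.549
grip_force: 40.7
time: 15.98
eef_pos: [0.4489, -0.2043, 0.1403]
tcp_rot: [0.0, 0.765, 0.644, 0.0]
wrist_force: [-0.0, -0.1, -1.7]
opening: 0.552
grip_force: 41.4
t 15.98 pos [ 0.4489 -0.2043  0.1403] shift [226.  155.8  83.6] roll 0.005 q [-0.36  0.05  0.76  1.97 -0.04  1.13  0.25] tilt -1.0
```

```bash
python3 -m jog '[[7,5,0,0],[24,17,0,0],[52,36,0,0],[86,60,0,0],[122,84,0,0],[157,108,0,0],[187,129,0,0],[209,144,0,0],[221,153,0,0],[226,156,0,0]]' && python3 -m jog '[[0,0,3,0],[0,0,8,0],[0,0,16,0],[0,0,25,0],[0,0,34,0],[0,0,42,0],[0,0,48,0],[0,0,50,0],[0,0,50,0],[0,0,50,0]]'
python3 - <<'E'
from h import *
delta(*T['b'],.057)
for n in ['scene','side']:
    p=ctrl.capture(n)
    for t in ['candle_3_mid']:
        for d in ctrl.mark_of(t,p)[:2]: print(n,t,round(d['p'],2),np.round(d['position'],3))
E
```

```text
time: 16.82
eef_pos: [0.6425, -0.002, 0.1373]
tcp_rot: [-0.001, 0.763, 0.647, -0.001]
wrist_force: [-0.2, 0.3, -1.2]
opening: 0.551
grip_force: 41.6
time: 17.65
eef_pos: [0.6411, -0.0083, 0.09]
tcp_rot: [0.0, 0.765, 0.644, 0.0]
wrist_force: [0.7, -0.3, -1.2]
opening: 0.556
grip_force: 41.5
t 17.65 pos [ 0.6411 -0.0083  0.09  ] shift [ 0.1 -0.1 33. ] roll 0.004 q [-0.49  0.45  0.59  1.66 -0.27  1.12  0.  ] tilt -1.0
scene candle_3_mid 0.52 [ 0.644 -0.005  0.088]
side candle_3_mid 0.68 [ 0.644 -0.01   0.092]
```

```bash
python3 -m jog '[[0,0,3,0],[0,0,8,0],[0,0,14,0],[0,0,20,0],[0,0,25,0],[0,0,29,0],[0,0,32,0],[0,0,33,0],[0,0,33,0],[0,0,33,0]]' && python3 -m jog '[[0,0,0,0],[0,0,0,0],[0,0,0,0],[0,0,0,0],[0,0,0,0],[0,0,0,0],[0,0,0,0],[0,0,0,0],[0,0,0,0],[0,0,0,0]]' -1 && python3 -m jog '[[0,0,-4,0],[0,0,-14,0],[0,0,-30,0],[0,0,-50,0],[0,0,-70,0],[0,0,-90,0],[0,0,-105,0],[0,0,-115,0],[0,0,-119,0],[0,0,-120,0]]'
python3 - <<'E'
from h import *
delta(*T['c2'],.177)
for n in ['scene','side']:
    p=ctrl.capture(n)
    for t in ['candle_3_mid','candle_2_mid']:
        for d in ctrl.mark_of(t,p)[:2]: print(n,t,round(d['p'],2),np.round(d['position'],3))
E
```

```text
time: 18.68
eef_pos: [0.6407, -0.0082, 0.0572]
tcp_rot: [-0.0, 0.765, 0.644, -0.0]
wrist_force: [-2.5, 0.1, 2.3]
opening: 0.552
grip_force: 41.8
time: 19.52
eef_pos: [0.6409, -0.0082, 0.0568]
tcp_rot: [0.0, 0.765, 0.644, 0.0]
wrist_force: [0.0, 1.0, 0.2]
opening: 0.998
grip_force: 0.0
time: 20.35
eef_pos: [0.6414, -0.0082, 0.178]
tcp_rot: [0.0, 0.765, 0.644, 0.001]
wrist_force: [0.2, 0.8, -0.7]
opening: 1.001
grip_force: 0.0
t 20.35 pos [ 0.6414 -0.0082  0.178 ] shift [-355.3  -60.8    0.7] roll 0.005 q [-0.51  0.37  0.61  1.57 -0.22  1.27 -0.03] tilt -1.0
scene candle_3_mid 0.78 [ 0.64  -0.005  0.054]
scene candle_2_mid 0.85 [ 0.525 -0.349  0.03 ]
side candle_2_mid 0.78 [ 0.522 -0.344  0.03 ]
```

```bash
python3 -m jog '[[-12,-2,0,0],[-38,-7,0,0],[-76,-13,0,0],[-116,-20,0,0],[-156,-27,0,0],[-196,-34,0,0],[-236,-41,0,0],[-276,-48,0,0],[-315,-54,0,0],[-354,-60,0,0]]' && python3 -m jog '[[0,0,0,0],[0,0,0,0],[0,0,0,0],[0,0,0,0],[0,0,0,0],[0,0,0,0],[0,0,0,0],[0,0,0,0],[0,0,0,0],[0,0,0,0]]'
python3 - <<'E'
from h import *
delta(.522,-.347,.026)
p=ctrl.capture('wrist');cv2.imwrite('pics/w5.png',p['frame'][:,:,::-1])
for t in ['candle_2_mid']:
        for d in ctrl.mark_of(t,p)[:3]: print(t,round(d['p'],2),np.round(d['position'],3))
E
```

```text
time: 21.48
eef_pos: [0.5196, -0.3493, 0.1768]
tcp_rot: [-0.0, 0.765, 0.644, -0.0]
wrist_force: [0.6, -0.4, 0.3]
opening: 1.002
grip_force: 0.0
time: 22.32
eef_pos: [0.5217, -0.3466, 0.1768]
tcp_rot: [0.0, 0.765, 0.644, 0.0]
wrist_force: [-0.9, -1.0, 0.2]
opening: 0.997
grip_force: 0.0
t 22.32 pos [ 0.5217 -0.3466  0.1768] shift [ -0.3   0.4 150.8] roll 0.005 q [-0.06  0.37  0.76  1.61 -0.26  1.27  0.57] tilt -1.0
candle_2_mid 0.8 [ 0.521 -0.348  0.033]
```

View pics/w5.png

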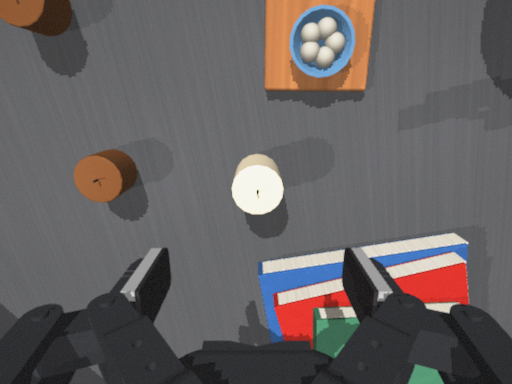

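Candle 2's top is at (257,190). The book stack begins near (262,265), so I'll check the finger and gripper body clearance against it.

```bash
python3 - <<'E'
from h import *
p=ctrl.capture('wrist')
for z in (.015,.03,.05): print(z,[ray(p,uv,z).round(3)[:2].tolist() for uv in((262,265),(465,237),(276,295),(465,255),(314,312))])
rw=np.array([.174,.985]);pp=np.array([.985,-.174]);c=np.array([.522,-.347])
print(proj(p,[[*(c+rw*a+pp*b),.026] for a in(-.013,.013) for b in(.04,.058)]).round())
s=ctrl.capture('scene');side=ctrl.capture('side')
for z in (0,.02,.04,.06): print(z,ray(s,(112,183),z).round(3),ray(side,(365,72),z).round(3), ray(s,(88,178),z).round(3),ray(side,(366,66),z).round(3))
E
```

```text
0.015 [[0.511, -0.453], [0.742, -0.456], [0.521, -0.497], [0.743, -0.48], [0.564, -0.529]]
0.03 [[0.513, -0.444], [0.732, -0.447], [0.522, -0.485], [0.733, -0.469], [0.562, -0.516]]
0.05 [[0.514, -0.432], [0.719, -0.435], [0.523, -0.471], [0.719, -0.456], [0.56, -0.499]]
[[294. 191.]
 [312. 191.]
 [295. 166.]
 [313. 166.]]
0 [ 0.485 -0.47   0.   ] [ 0.585 -0.868  0.   ] [ 0.477 -0.561  0.   ] [ 0.602 -0.921  0.   ]
0.02 [ 0.503 -0.455  0.02 ] [ 0.572 -0.824  0.02 ] [ 0.496 -0.544  0.02 ] [ 0.589 -0.875  0.02 ]
0.04 [ 0.522 -0.44   0.04 ] [ 0.56 -0.78  0.04] [ 0.515 -0.527  0.04 ] [ 0.576 -0.83   0.04 ]
0.06 [ 0.541 -0.425  0.06 ] [ 0.547 -0.736  0.06 ] [ 0.534 -0.509  0.06 ] [ 0.563 -0.784  0.06 ]
```

Books start at y ≈ -0.44, about 90 mm away, so both fingers and body (±43 mm) are clear. Grasping.

```bash
python3 -m jog '[[-0.5,0,8,0],[-0.5,0,24,0],[-0.5,0,46,0],[-0.5,0,70,0],[-0.5,0,95,0],[-0.5,0,117,0],[-0.5,0,135,0],[-0.5,0,146,0],[-0.5,0,151,0],[-0.5,0,151,0]]' && python3 -m jog '[[0,0,0,0],[0,0,0,0],[0,0,0,0],[0,0,0,0],[0,0,0,0],[0,0,0,0],[0,0,0,0],[0,0,0,0],[0,0,0,0],[0,0,0,0]]' 1 40 && python3 -m jog '[[0,0,-4,0],[0,0,-12,0],[0,0,-25,0],[0,0,-41,0],[0,0,-57,0],[0,0,-70,0],[0,0,-82,0],[0,0,-88,0],[0,0,-90,0],[0,0,-90,0]]'
python3 - <<'E'
from h import *
delta(*T['c'],.043)
E
```

```text
time: 23.4
eef_pos: [0.5208, -0.347, 0.0246]
tcp_rot: [-0.001, 0.765, 0.644, -0.0]
wrist_force: [-0.6, 0.6, 0.3]
opening: 1.001
grip_force: 0.0
time: 24.23
eef_pos: [0.5225, -0.3479, 0.0273]
tcp_rot: [0.001, 0.765, 0.644, 0.001]
wrist_force: [-0.0, 0.9, 6.9]
opening: 0.549
grip_force: 41.5
time: 25.07
eef_pos: [0.5216, -0.3473, 0.1162]
tcp_rot: [0.0, 0.765, 0.644, 0.0]
wrist_force: [0.4, 0.1, -1.0]
opening: 0.553
grip_force: 41.3
t 25.07 pos [ 0.5216 -0.3473  0.1162] shift [280.1  59.6  73.3] roll 0.005 q [-0.04  0.42  0.74  1.67 -0.3   1.16  0.61] tilt -1.0
```

```bash
python3 -m jog '[[8,2,0,0],[28,6,0,0],[60,13,0,0],[98,21,0,0],[137,29,0,0],[176,38,0,0],[212,45,0,0],[243,52,0,0],[266,57,0,0],[280,60,0,0]]' && python3 -m jog '[[0,0,2,0],[0,0,5,0],[0,0,12,0],[0,0,20,0],[0,0,28,0],[0,0,35,0],[0,0,39,0],[0,0,40,0],[0,0,40,0],[0,0,40,0]]'
python3 - <<'E'
from h import *
delta(*T['c'],.043)
for n in ['scene','side']:
    p=ctrl.capture(n)
    for t in ['candle_2_mid']:
        for d in ctrl.mark_of(t,p)[:2]: print(n,t,round(d['p'],2),np.round(d['position'],3))
E
```

```text
time: 25.9
eef_pos: [0.6288, -0.076, 0.1144]
tcp_rot: [-0.001, 0.763, 0.646, -0.0]
wrist_force: [-0.5, 1.3, -1.0]
opening: 0.553
grip_force: 41.3
time: 26.73
eef_pos: [0.6285, -0.0817, 0.076]
tcp_rot: [0.0, 0.765, 0.644, 0.0]
wrist_force: [0.1, 0.4, -0.3]
opening: 0.551
grip_force: 41.3
t 26.73 pos [ 0.6285 -0.0817  0.076 ] shift [ 0.2 -0.6 33. ] roll 0.004 q [-0.41  0.46  0.63  1.69 -0.3   1.09  0.14] tilt -1.0
scene candle_2_mid 0.48 [ 0.63  -0.082  0.076]
scene candle_2_mid 0.18 [0.668 0.141 0.009]
side candle_2_mid 0.97 [ 0.627 -0.081  0.081]
```

```bash
python3 -m jog '[[0,-0.5,3,0],[0,-0.5,8,0],[0,-0.5,14,0],[0,-0.5,20,0],[0,-0.5,25,0],[0,-0.5,29,0],[0,-0.5,32,0],[0,-0.5,32.5,0],[0,-0.5,32.5,0],[0,-0.5,32.5,0]]' && python3 -m jog '[[0,0,0,0],[0,0,0,0],[0,0,0,0],[0,0,0,0],[0,0,0,0],[0,0,0,0],[0,0,0,0],[0,0,0,0],[0,0,0,0],[0,0,0,0]]' -1 && python3 -m jog '[[0,0,-4,0],[0,0,-14,0],[0,0,-30,0],[0,0,-50,0],[0,0,-70,0],[0,0,-90,0],[0,0,-105,0],[0,0,-115,0],[0,0,-119,0],[0,0,-120,0]]'
python3 - <<'E'
from h import *
delta(.429,-.083,.163)
for n in ['scene','side']:
    p=ctrl.capture(n)
    for t in ['candle_2_mid','candle_1_mid']:
        for d in ctrl.mark_of(t,p)[:3]: print(n,t,round(d['p'],2),np.round(d['position'],3))
E
```

```text
time: 27.77
eef_pos: [0.6279, -0.0816, 0.0433]
tcp_rot: [0.0, 0.765, 0.644, 0.0]
wrist_force: [-0.4, 0.1, -1.3]
opening: 0.552
grip_force: 41.6
time: 28.6
eef_pos: [0.6278, -0.0815, 0.0433]
tcp_rot: [0.0, 0.765, 0.644, 0.0]
wrist_force: [-1.6, 0.3, 0.4]
opening: 1.003
grip_force: 0.0
time: 29.43
eef_pos: [0.6282, -0.0816, 0.1644]
tcp_rot: [0.0, 0.765, 0.644, 0.001]
wrist_force: [0.4, -0.6, -0.7]
opening: 0.997
grip_force: 0.0
t 29.43 pos [ 0.6282 -0.0816  0.1644] shift [ -35.3 -196.1    1.1] roll 0.005 q [-0.44  0.37  0.67  1.61 -0.24  1.25  0.1 ] tilt -1.0
scene candle_2_mid 0.79 [ 0.628 -0.084  0.045]
scene candle_2_mid 0.24 [ 0.43  -0.083  0.023]
scene candle_1_mid 0.73 [ 0.345 -0.019  0.022]
scene candle_1_mid 0.72 [ 0.433 -0.082  0.022]
scene candle_1_mid 0.49 [ 0.371 -0.317  0.021]
side candle_2_mid 0.56 [ 0.629 -0.085  0.046]
side candle_1_mid 0.85 [ 0.372 -0.318  0.014]
side candle_1_mid 0.65 [ 0.349 -0.02   0.022]
side candle_1_mid 0.63 [ 0.354 -0.151  0.022]
```

Candle 2 is on plate c. Candle 1 averages (0.431, -0.083).

```bash
python3 -m jog '[[-1,-5,0,0],[-3,-16,0,0],[-7,-38,0,0],[-11,-65,0,0],[-17,-96,0,0],[-23,-127,0,0],[-28,-155,0,0],[-32,-177,0,0],[-34,-190,0,0],[-35,-194,0,0]]' && python3 -m jog '[[0,0,0,0],[0,0,0,0],[0,0,0,0],[0,0,0,0],[0,0,0,0],[0,0,0,0],[0,0,0,0],[0,0,0,0],[0,0,0,0],[0,0,0,0]]'
python3 - <<'E'
from h import *
p=ctrl.capture('wrist');cv2.imwrite('pics/w6.png',p['frame'][:,:,::-1])
for t in ['candle_1_mid']:
        for d in ctrl.mark_of(t,p)[:3]: print(t,round(d['p'],2),np.round(d['position'],3))
delta(.431,-.083,.012)
E
```

```text
time: 30.57
eef_pos: [0.4282, -0.0828, 0.1629]
tcp_rot: [-0.001, 0.765, 0.644, 0.0]
wrist_force: [0.9, -0.0, -0.0]
opening: 1.002
grip_force: 0.0
time: 31.4
eef_pos: [0.4307, -0.083, 0.1633]
tcp_rot: [-0.0, 0.765, 0.644, 0.0]
wrist_force: [-0.2, 0.2, 0.0]
opening: 1.002
grip_force: 0.0
candle_1_mid 0.83 [ 0.348 -0.018  0.019]
candle_1_mid 0.62 [ 0.429 -0.082  0.018]
candle_1_mid 0.57 [ 0.354 -0.155  0.02 ]
t 31.5 pos [ 0.4306 -0.083   0.1633] shift [  0.    0.3 151.3] roll 0.005 q [-0.57 -0.14  0.66  2.06  0.09  1.19 -0.12] tilt -1.0
```

View pics/w6.png

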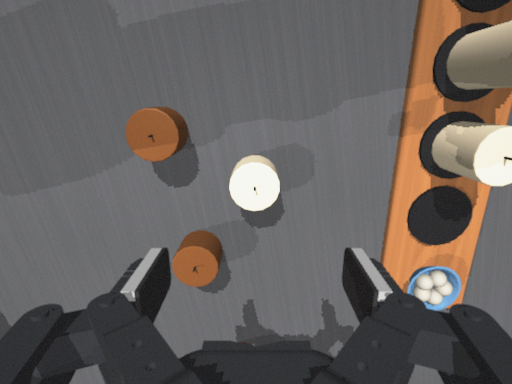

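Candle 1's top is centred at (255,186), and the brown stubs at (157,133) and (198,258) are clear of the left finger.

```bash
python3 -m jog '[[0,0,8,0],[0,0,24,0],[0,0,46,0],[0,0,70,0],[0,0,95,0],[0,0,117,0],[0,0,135,0],[0,0,146,0],[0,0,150,0],[0,0,150,0]]' && python3 -m jog '[[0,0,0,0],[0,0,0,0],[0,0,0,0],[0,0,0,0],[0,0,0,0],[0,0,0,0],[0,0,0,0],[0,0,0,0],[0,0,0,0],[0,0,0,0]]' 1 40 && python3 -m jog '[[0,0,-4,0],[0,0,-12,0],[0,0,-25,0],[0,0,-41,0],[0,0,-57,0],[0,0,-70,0],[0,0,-82,0],[0,0,-88,0],[0,0,-90,0],[0,0,-90,0]]'
python3 - <<'E'
from h import *
delta(*T['d'],.031)
E
```

```text
time: 32.33
eef_pos: [0.4295, -0.0832, 0.0122]
tcp_rot: [-0.001, 0.765, 0.644, -0.001]
wrist_force: [-0.0, 0.5, 0.4]
opening: 0.996
grip_force: 0.0
time: 33.17
eef_pos: [0.4315, -0.0829, 0.0144]
tcp_rot: [0.0, 0.765, 0.644, 0.001]
wrist_force: [-1.1, 0.1, 5.8]
opening: 0.547
grip_force: 40.7
time: 34.0
eef_pos: [0.4309, -0.0829, 0.1038]
tcp_rot: [0.0, 0.765, 0.644, 0.001]
wrist_force: [-0.4, 0.9, -0.4]
opening: 0.549
grip_force: 41.2
t 34.0 pos [ 0.4309 -0.0829  0.1038] shift [-39.5 193.5  73. ] roll 0.005 q [-0.58 -0.05  0.7   2.13  0.04  1.06 -0.07] tilt -1.0
```

```bash
python3 -m jog '[[-1,5,0,0],[-3,16,0,0],[-8,38,0,0],[-13,65,0,0],[-20,96,0,0],[-26,127,0,0],[-32,155,0,0],[-36,177,0,0],[-39,190,0,0],[-39,193,0,0]]' && python3 -m jog '[[0,0,2,0],[0,0,5,0],[0,0,12,0],[0,0,20,0],[0,0,28,0],[0,0,35,0],[0,0,39,0],[0,0,40,0],[0,0,40,0],[0,0,40,0]]'
python3 - <<'E'
from h import *
delta(*T['d'],.031)
for n in ['scene','side']:
    p=ctrl.capture(n)
    for t in ['candle_1_mid']:
        for d in ctrl.mark_of(t,p)[:4]: print(n,t,round(d['p'],2),np.round(d['position'],3))
E
```

```text
time: 34.83
eef_pos: [0.6157, -0.1557, 0.1015]
tcp_rot: [0.001, 0.765, 0.644, -0.001]
wrist_force: [-0.8, 0.3, -0.3]
opening: 0.545
grip_force: 41.3
time: 35.67
eef_pos: [0.6144, -0.1544, 0.0636]
tcp_rot: [0.0, 0.765, 0.644, 0.0]
wrist_force: [-0.1, -0.2, -1.2]
opening: 0.549
grip_force: 41.3
t 35.67 pos [ 0.6144 -0.1544  0.0636] shift [-0.2  0.7 32.6] roll 0.004 q [-0.34  0.49  0.7   1.7  -0.35  1.08  0.3 ] tilt -1.0
scene candle_1_mid 0.62 [ 0.617 -0.155  0.072]
scene candle_1_mid 0.62 [ 0.347 -0.021  0.022]
scene candle_1_mid 0.61 [ 0.354 -0.158  0.021]
scene candle_1_mid 0.54 [ 0.371 -0.318  0.019]
side candle_1_mid 0.8 [ 0.347 -0.023  0.021]
side candle_1_mid 0.77 [ 0.353 -0.155  0.025]
side candle_1_mid 0.74 [ 0.612 -0.154  0.071]
side candle_1_mid 0.63 [ 0.369 -0.317  0.016]
```

```bash
python3 -m jog '[[0,0.5,3,0],[0,0.5,8,0],[0,0.5,14,0],[0,0.5,20,0],[0,0.5,25,0],[0,0.5,29,0],[0,0.5,32,0],[0,0.5,32.5,0],[0,0.5,32.5,0],[0,0.5,32.5,0]]' && python3 -m jog '[[0,0,0,0],[0,0,0,0],[0,0,0,0],[0,0,0,0],[0,0,0,0],[0,0,0,0],[0,0,0,0],[0,0,0,0],[0,0,0,0],[0,0,0,0]]' -1 && python3 -m jog '[[0,0,-4,0],[0,0,-14,0],[0,0,-32,0],[0,0,-55,0],[0,0,-80,0],[0,0,-105,0],[0,0,-130,0],[0,0,-148,0],[0,0,-158,0],[0,0,-160,0]]' && python3 -m jog '[[0,-5,0,0],[0,-16,0,0],[0,-34,0,0],[0,-54,0,0],[0,-74,0,0],[0,-90,0,0],[0,-98,0,0],[0,-100,0,0],[0,-100,0,0],[0,-100,0,0]]'
python3 - <<'E'
from h import *
print(T)
for n in ['scene','side']:
    p=ctrl.capture(n)
    for t in ['candle_1_mid','candle_2_mid','candle_3_mid','candle_4_mid','mug_mid']:
        for d in ctrl.mark_of(t,p)[:4]:
            if d['p']>.4: print(n,t,round(d['p'],2),np.round(d['position'],3))
    if n=='scene': a=p['frame'][150:280,115:345]
    else: b=p['frame'][110:290,120:350]
cv2.imwrite('pics/f.png',np.vstack([cv2.resize(a,(560,316)),cv2.resize(b,(560,284))])[:,:,::-1])
E
```

```text
time: 36.7
eef_pos: [0.6148, -0.1544, 0.0308]
tcp_rot: [0.0, 0.765, 0.644, 0.0]
wrist_force: [-0.3, -0.3, -0.7]
opening: 0.544
grip_force: 41.1
time: 37.53
eef_pos: [0.6147, -0.1543, 0.0308]
tcp_rot: [0.0, 0.765, 0.644, 0.0]
wrist_force: [0.6, 0.7, 0.0]
opening: 0.999
grip_force: 0.0
time: 38.37
eef_pos: [0.6158, -0.1549, 0.1938]
tcp_rot: [0.002, 0.765, 0.644, 0.002]
wrist_force: [-1.7, 0.4, 0.4]
opening: 1.001
grip_force: 0.0
time: 39.2
eef_pos: [0.5166, -0.1372, 0.1906]
tcp_rot: [0.0, 0.765, 0.644, 0.0]
wrist_force: [0.0, -0.7, 0.0]
opening: 1.001
grip_force: 0.0
{'d': array([ 0.615 , -0.1547]), 'c': array([ 0.628 , -0.0814]), 'b': array([ 0.641 , -0.0081]), 'a': array([0.654 , 0.0652]), 'c4': [0.425, 0.072], 'c3': [0.448, -0.2045], 'c2': [0.521, -0.348], 'c1': [0.43, -0.0835]}
scene candle_1_mid 0.78 [ 0.345 -0.017  0.023]
scene candle_1_mid 0.65 [ 0.618 -0.154  0.038]
scene candle_1_mid 0.62 [ 0.357 -0.156  0.018]
scene candle_1_mid 0.46 [ 0.369 -0.32   0.018]
scene candle_2_mid 0.94 [ 0.625 -0.083  0.043]
scene candle_3_mid 0.8 [ 0.642 -0.004  0.056]
scene candle_3_mid 0.62 [0.652 0.062 0.014]
scene candle_4_mid 0.88 [0.654 0.064 0.069]
scene candle_4_mid 0.54 [0.668 0.139 0.012]
scene mug_mid 0.98 [0.448 0.209 0.048]
side candle_1_mid 0.8 [ 0.615 -0.152  0.036]
side candle_1_mid 0.68 [ 0.371 -0.317  0.019]
side candle_1_mid 0.61 [ 0.35  -0.024  0.022]
side candle_1_mid 0.58 [ 0.354 -0.154  0.023]
side candle_2_mid 0.73 [ 0.626 -0.082  0.046]
side candle_3_mid 0.82 [ 0.641 -0.009  0.059]
side candle_4_mid 0.96 [0.654 0.064 0.062]
side candle_4_mid 0.48 [0.666 0.139 0.014]
side mug_mid 0.69 [0.447 0.207 0.045]
```

View pics/f.png

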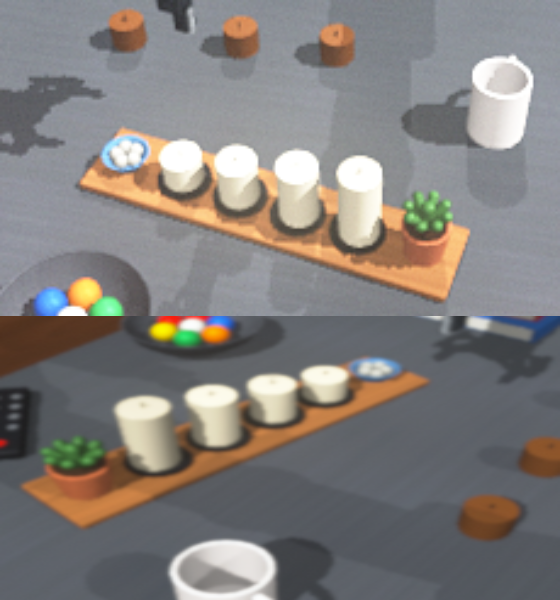

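The final views show all four candles upright and centred on their plates, descending from plant to dish, with the mug unmoved.

```bash
python3 -c "
from rig import ctrl
print(ctrl.sign_off())"
```

```text
the job is handed in; nothing more can be done
None
```

I handed the job in at about 39 s: all four candles stand upright on their plates, tallest by the plant down to shortest by the pebble dish, each about 4 mm or less from centre by the last camera estimates, and the mug did not move; no verdict came back.

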